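# Unbolt the blade box past its spring catch

### The job

Unlock the grey steel blade box: with one fingertip press its spring catch down and keep it down while the other fingertip pushes the bolt's thumb plate all the way open, so that the lid springs up a crack; then let go of both, so that the catch comes back up and keeps the bolt open. Do not force the bolt against the catch, do not shift or lift the box, and leave everything else where it stands.

Things in the scene. Friction and masses are not known exactly. Their poses are not given: they have to be found in the camera images.
- blade_box: Grey steel box, 220 (x) x 250 (y) x 60 mm high, 5 to 8 kg, loose on rubber feet. Origin: centre of its underside; z up. Its -x half, towards the robot, is a fixed deck 60 mm above the table, with catch and bolt; its +x half is the lid. On the deck, bolt bar and its two guides (at y -45 and +39 mm) reach at most 93 mm above the table, lower than the catch cap fully pressed (96 mm).
- catch_cap: Ribbed steel cap of the spring catch, 36 (x) x 75 (y) mm, axes as the box. Origin: centre of its flat top, at rest 110 mm above the table, at x -85, y -8 mm in the box frame. Goes straight down 14 mm, 3 N at first, 6.5 N at the bottom; springs back. A fingertip may slide along its top. A tooth on its +x side blocks the bolt unless the cap is pressed at least 9 mm.
- catch (a joint): How far the catch is pressed down, m: 0 up (at rest), 0.014 fully down.
- thumb_plate: Upright steel plate on the bolt, 34 (x) x 8 (y) mm (top edge 12 mm thick), axes as the box. Origin: its foot, midway between its faces, 86 mm above the table; its top is 140 mm above the table; it spans x -12 to +22 mm from the origin. With the bolt shut it stands at x -35, y -4 mm in the box frame, 50 mm beside the cap's centre line. To open, push its -y face towards the box's +y.
- bolt (a joint): How far the bolt is drawn along the box's +y, m: 0 shut, 0.028 fully open; it slides with about 1.5 N. Beyond 0.019 it frees the lid; beyond about 0.024 the released catch rises behind it and keeps it open.
- lid (a joint): Opening of the lid about its hinge on the box's +x edge, rad: 0 to 0.02 shut, 0.16 sprung up (front edge 17 mm higher). It rises by itself when freed.
- beeswax: Lump of beeswax, 37 x 53 x 24 mm, on the box's deck near its -y end. Origin: centre of the underside. Leave alone.
- rivet_cup: Small orange cup, 24 mm wide, 16 mm high, on the box's deck near its +y end. Origin: centre of the underside. Leave alone.
- bone_folder: Flat ivory-coloured bone folder, 20 x 136 x 6 mm, on the table in front of the box. Origin: centre of the underside. Leave alone.
- paste_jar: White-lidded jar, 69 mm wide, 73 mm high, on the table at the right. Origin: centre of the underside. Leave alone.
- awl: Awl with a wooden handle, 28 x 139 x 28 mm, on the table at the left. Origin: centre of the underside. Leave alone.

How it is judged:
By the outcome, as a careful person would: the job done as asked, in the order asked, and still so for the second after the job is handed in, with the robot touching nothing.
It also fails if it takes over 35 s, if anything falls off the work surface, if the arm or the gripper's body presses on something with over 40 N, if the wrist force passes 120 N, or if a joint passes its speed limit or range.

### The arm

A 6-joint arm with a two-finger parallel gripper is mounted at the origin on a cart in front of the work surface, level with it; the furniture and walls round the work are solid. World frame = base frame: x ahead of the robot, y to its left, z up, the work surface at z = 0. Lengths are in m, angles in rad, forces in N, time in s.
With the tool pointing down it reaches from about 0.35 to 0.975 m from the base axis. Payload 4.9 kg.
Tool frame: the origin (TCP) lies midway between the tips of the shut fingers; the grasp point (between the pads) lies 19 mm behind it; z points along the fingers, y is the line along which they close (so a half turn about z gives the same grasp; the last joint's range is limited). The gripper opens to 85 mm and grips with 20 to 120 N. Pads are 22 mm wide; open, the fingers measure 114 mm over their backs; the gripper's body (76 mm by 85 mm) begins 54 mm behind the grasp point. The pads swing forward as they close: fully open they stand 13 mm farther back than shut.
Start: joints at [-1.342, 0.053, 1.613, -0, 1.476, -0.119], TCP at [0.213, -0.588, 0.231] pointing down, gripper open.
Joint ranges: [-3.01, 3.01], [-1.01, 2.22], [0.06, 2.58], [-1.02, 4.17], [0.09, 2.62], [-3.14, 3.14]. Speed limits (rad/s): [2.57, 2.57, 3.14, 3.14, 3.14, 3.14].

### API

Orientations are given as a rotation vector (axis times angle).
In Python, from station import ctrl gives the robot as it stands. The module is installed in compiled form; this text tells all that it offers.
- The arm moves only by the shell command python3 -m handwheel 'ROWS' [OPENING] [FORCE]. ROWS is JSON, a list of rows, each a list of 2 entries, a list of its own where there are three numbers: the shift along the tool's x, y, z in cm, then the turn, a rotation vector about the tool's x, y, z in rad. In form: [[[tx, ty, tz], [ax, ay, az]], ...]. A call has 1 to 5 rows; each row is the pose to reach, as a shift and turn from the pose commanded when the call began, along the tool's axes at that moment; what a row does not reach only later rows make up. A row lasts 1/8 s, in which the tool goes at most 62.5 mm and 10.7 degrees, less where a joint would pass 70% of its speed; a pose out of reach is approached as far as the arm can. A call with a gripper value outside its range is refused whole. OPENING is the gripper's target within -1 to 1 (shut at 1, half-way at 0, fully open at -1), set as the call begins (- or left out, the last holds). The fingers move at their own pace and stop on an object; FORCE is the grip in N (left out, the last holds). Time passes only in rows, so rows that repeat a pose let the fingers close. It gives the time, the measured TCP pose, the force, the opening and the grip force at its end, in the units of the state.
- ctrl.get_obs(): the state, without advancing time (a new reading comes with each control period).
- ctrl.get_image(name): name is "scene" or "top" or "wrist"; returns the picture (400x640x3 uint8, blue, green, red); there is no depth.
- ctrl.calibration(name): a dict with "fx", "fy", "cx", "cy" (pixels), "R" (3x3) and "t" (3): a world point X has camera coordinates R X + t. Camera axes: x right, y down, z forward; pixel columns grow to the right and rows downward; lengths in m; the calibration is good to about 2 mm. A picture is of the moment at which its call begins: read the wrist's pose just before it. calibration takes no time and is no camera call; for the wrist camera it gives the pose at the moment of the call.
- ctrl.finish_job(): hands the job in; it is judged then, once.
Trained networks look in the newest picture that a camera, given by its name, has taken for a name from the list of things; names that differ only in an ending like _2 or _b are one class to them, and where a whole thing is asked for, a point or a joint stands for the part that bears it (a point fixed in the world has none). Each returns a list of dicts, best first, with "score" (0 to 1); they miss things now and then, are a little off and sometimes report something else, mostly with a low value. They report only what shows in the picture. A call takes as long as a camera call.
- ctrl.look_for(camera, query): "position" ([column, row] in pixels, amid what is visible of it).
- ctrl.landmark_of(camera, query): "position" ([column, row] in pixels: a listed point, or the origin of a listed thing).
The state is a dict: "t": time; "q": joint angles; "dq": joint speeds; "effort": joint torques, N m; "tool_pos": TCP position; "tool_rot": TCP orientation; "contact_force": force on the tool from outside, world axes, zero at the start; "wrist_torque": the same for the moment, N m; "opening": finger opening in m; "grip_force": force on a finger pad.
Only numpy, scipy, OpenCV 4.12 (cv2) and the standard library are available. Lean on these libraries where they do the work, as an engineer would, in place of code of your own. Each camera call takes 0.05 s, during which the arm holds its last target. There are 200 camera calls.

## Working session

There is one attempt and no reset: what is moved stays moved. The work goes in short steps, Python scripts to look and compute and a shell command to move; the robot and the scene stay as the last step left them, time stands still between calls to the robot, and variables do not carry over. Pictures are saved under pics/ and viewed, at most 12 in all, crops included, and the job is handed in when it is done.

```bash
mkdir -p pics
cat > h.py <<'E'
import numpy as np,cv2
from station import ctrl
from scipy.spatial.transform import Rotation as Ro
def ray(cam,px,z,c=None):
    c=c or ctrl.calibration(cam);R=np.array(c["R"]);t=np.array(c["t"])
    d=R.T@np.array([(px[0]-c["cx"])/c["fx"],(px[1]-c["cy"])/c["fy"],1]);o=-R.T@t
    return o+d*(z-o[2])/d[2]
def proj(cam,X):
    c=ctrl.calibration(cam);p=np.array(c["R"])@X+np.array(c["t"])
    return [c["fx"]*p[0]/p[2]+c["cx"],c["fy"]*p[1]/p[2]+c["cy"]]
E
python3 - <<'E'
from h import *
o=ctrl.get_obs();print(o["t"],o["tool_pos"],o["tool_rot"],o["opening"],o["contact_force"])
ims=[]
for cam in ("top","scene"):
    im=ctrl.get_image(cam);cv2.imwrite(f"pics/{cam}1.png",im)
    for n,z in (("catch_cap",.11),("thumb_plate",.086),("blade_box",0),("beeswax",.06),("rivet_cup",.06)):
        for r in ctrl.landmark_of(cam,n)[:1]:
            print(cam,n,round(r["score"],2),np.round(r["position"],1),np.round(ray(cam,r["position"],z),4))
E
```

```text
0.0 [ 0.21287735 -0.58697406  0.23007835] [-3.09220576e+00 -5.43263507e-01  1.84543904e-04] 0.08532820458364125 [-0.34167858  0.41747632 -0.65626936]
top catch_cap 0.54 [315.9 224.1] [0.4662 0.0253 0.11  ]
top thumb_plate 0.5 [317.9 209. ] [0.5165 0.0182 0.086 ]
top blade_box 0.97 [319.8 202.5] [0.5499 0.0118 0.    ]
top beeswax 0.46 [340.6 235.6] [ 0.4314 -0.053   0.06  ]
top rivet_cup 0.61 [284.9 211.9] [0.5129 0.1264 0.06  ]
scene catch_cap 0.91 [345.5 208.2] [0.475  0.0261 0.11  ]
scene thumb_plate 0.66 [330.7 207.3] [0.5186 0.0203 0.086 ]
scene blade_box 0.65 [321.  220.7] [0.5543 0.0065 0.    ]
scene beeswax 0.53 [370.7 207.7] [ 0.4346 -0.0461  0.06  ]
scene rivet_cup 0.39 [314.4 242.1] [0.5138 0.1202 0.06  ]
```

View pics/top1.png

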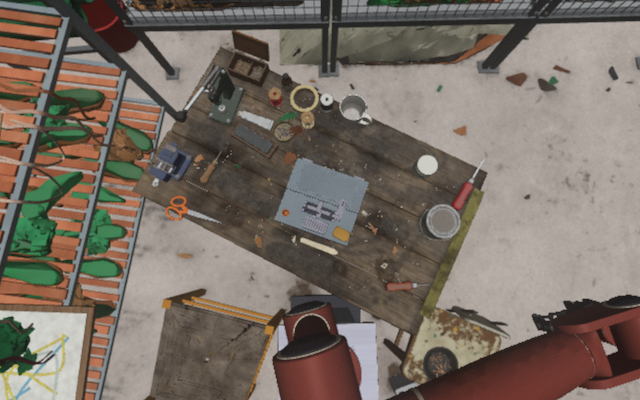

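View pics/scene1.png

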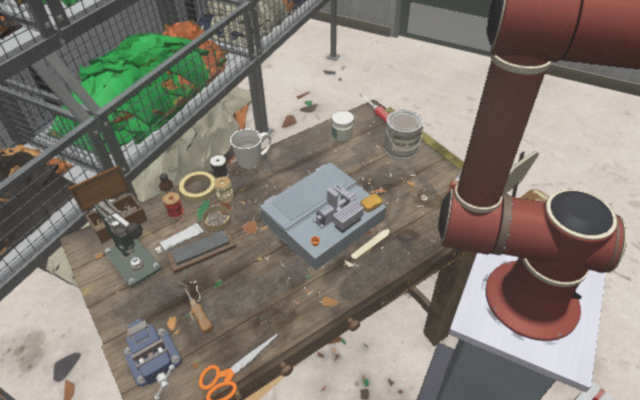

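The top view shows the box at about (322,200), turned roughly -19° about z. Beeswax sits at (341,235) and the cup at (285,212); the network positions agree with both views. I'll move above it and look with the wrist camera.

```bash
python3 -m handwheel '[[[4.3,-4.3,-1.4],[0,0,-0.17]],[[8.6,-8.6,-2.8],[0,0,-0.34]],[[12.9,-12.9,-4.2],[0,0,-0.5]],[[17.2,-17.2,-5.6],[0,0,-0.7]],[[21.5,-21.5,-7],[0,0,-0.89]]]' 0 20
python3 - <<'E'
from h import *
o=ctrl.get_obs();R=Ro.from_rotvec(o["tool_rot"]);print(o["tool_pos"],R.as_matrix().round(3).tolist())
print(R.inv().apply(np.array([.47,0.0,.30])-o["tool_pos"])*100, R.inv().apply([1,0,0]))
E
```

```text
t: 1.23
tool_pos: [0.3423, -0.3104, 0.302]
tool_rot: [2.567, 1.81, 0.0]
contact_force: [0.6, -0.3, 0.7]
opening: 0.0431
grip_force: 0.0
[ 0.34233131 -0.31036996  0.30199134] [[0.336, 0.942, 0.001], [0.942, -0.336, -0.001], [-0.0, 0.001, -1.0]]
[33.52185666  1.60509499  0.19098689] [3.35744876e-01 9.41952616e-01 8.04481699e-04]
```

```bash
python3 -m handwheel '[[[6,0.3,0],[0,0,0]],[[12,0.6,0],[0,0,0]],[[18,0.9,0],[0,0,0]],[[24,1.2,0],[0,0,0]],[[29.5,1.6,0],[0,0,0]]]'
python3 -m handwheel '[[[2,0,0],[0,0,0]],[[4,0,0],[0,0,0]],[[4,0,0],[0,0,0]]]'
python3 - <<'E'
from h import *
o=ctrl.get_obs();print(o["tool_pos"],o["tool_rot"])
c=ctrl.calibration("wrist");im=ctrl.get_image("wrist");cv2.imwrite("pics/w1.png",im)
for n,z in (("catch_cap",.11),("thumb_plate",.086),("blade_box",0),("beeswax",.06),("rivet_cup",.06)):
    for r in ctrl.landmark_of("wrist",n)[:1]:
        print(n,round(r["score"],2),np.round(r["position"],1),np.round(ray("wrist",r["position"],z,c),4))
E
```

```text
t: 1.85
tool_pos: [0.458, -0.0382, 0.3018]
tool_rot: [2.571, 1.803, 0.001]
contact_force: [-0.0, -1.1, -0.3]
opening: 0.0427
grip_force: 0.0
t: 2.22
tool_pos: [0.4712, -0.0018, 0.3013]
tool_rot: [-2.57, -1.806, 0.0]
contact_force: [-0.2, 0.5, -0.2]
opening: 0.0427
grip_force: 0.0
[ 0.47123351 -0.00179482  0.30133686] [-2.57031800e+00 -1.80632999e+00  2.01676659e-04]
catch_cap 0.73 [304.7 157. ] [0.4686 0.0299 0.11  ]
blade_box 0.89 [363.4 143. ] [0.55   0.0095 0.    ]
beeswax 0.83 [305.2 217.4] [ 0.4363 -0.0529  0.06  ]
rivet_cup 0.79 [311.3  66.1] [0.5105 0.1251 0.06  ]
```

View pics/w1.png

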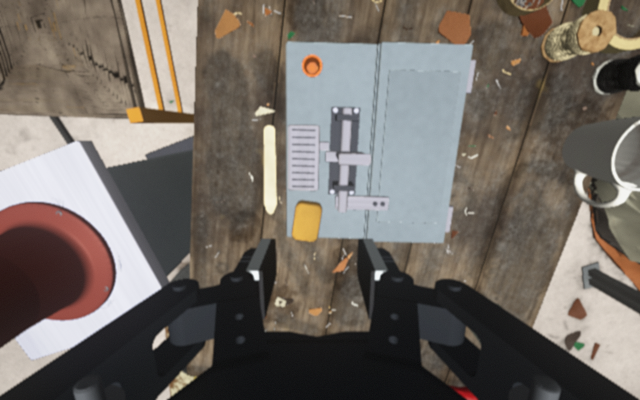

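The box fills (288,42)–(470,242). The ribbed cap spans (288–319, 125–190) and the thumb plate (327–371, 152–165). I'll compute the frame from the corners.

Run:
```python
from h import *
im=cv2.imread("pics/w1.png")
for nm,pts,z in (("box",[(287,42),(474,43),(443,243),(288,238)],.06),("cap",[(288,125),(319,125),(318,190),(288,190)],.11),("plate",[(327,153),(370,153),(370,166),(327,164)],.14)):
    P=np.array([ray("wrist",p,z) for p in pts]);
    print(nm,P[:,:2].round(4).tolist(),P.mean(0)[:2].round(4))
    e=P[0]-P[3];e2=P[1]-P[2];f=P[1]-P[0];g=P[2]-P[3]
    for v in(e,e2):print(" y-edge",np.linalg.norm(v).round(4),np.degrees(np.arctan2(-v[0],v[1])).round(2))
    for v in(f,g):print(" x-edge",np.linalg.norm(v).round(4),np.degrees(np.arctan2(v[1],v[0])).round(2))
cv2.imwrite("pics/w1c.png",cv2.resize(im[30:250,270:490],None,fx=2.7,fy=2.7,interpolation=cv2.INTER_CUBIC))
```

```text
box [[0.4927, 0.1579], [0.701, 0.0808], [0.6065, -0.1572], [0.4023, -0.0748]] [0.5506 0.0017]
 y-edge 0.2496 -21.24
 y-edge 0.2562 -21.67
 x-edge 0.2221 -20.31
 x-edge 0.2202 -22.0
cap [[0.4635, 0.0676], [0.4958, 0.0559], [0.4696, -0.0131], [0.4364, -0.001]] [0.4663 0.0273]
 y-edge 0.0738 -21.51
 y-edge 0.0738 -20.81
 x-edge 0.0344 -20.03
 x-edge 0.0353 -20.02
plate [[0.4939, 0.027], [0.5356, 0.0118], [0.5317, -0.0011], [0.4901, 0.0163]] [0.5128 0.0135]
 y-edge 0.0114 -19.48
 y-edge 0.0135 -17.24
 x-edge 0.0445 -20.03
 x-edge 0.0451 -22.69
```

View pics/w1c.png

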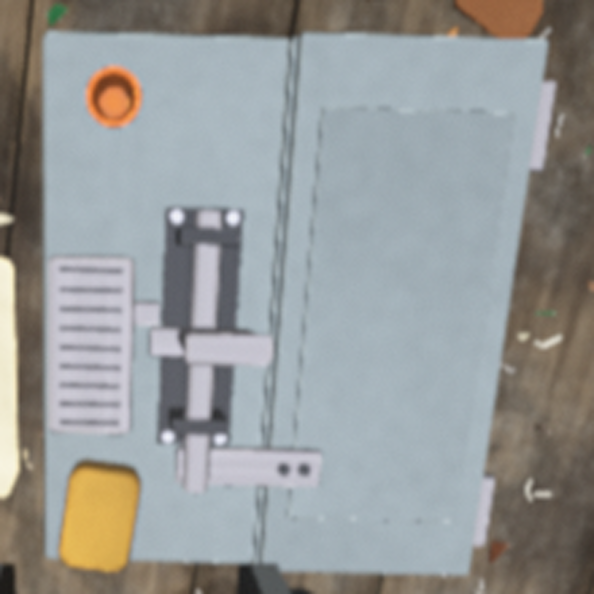

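```bash
python3 -m handwheel '[[[0.5,1.4,5],[0,0,0.02]],[[0.5,1.4,10],[0,0,0.02]],[[0.5,1.4,15],[0,0,0.02]],[[0.5,1.4,15],[0,0,0.02]]]'
python3 - <<'E'
from h import *
o=ctrl.get_obs();print(o["tool_pos"],o["tool_rot"],o["contact_force"])
c=ctrl.calibration("wrist");im=ctrl.get_image("wrist");cv2.imwrite("pics/w2.png",im)
cv2.imwrite("pics/s2.png",cv2.resize(ctrl.get_image("scene")[140:290,240:440],None,fx=3.5,fy=3.5,interpolation=cv2.INTER_CUBIC))
for n,z in (("catch_cap",.11),("thumb_plate",.086)):
    for r in ctrl.landmark_of("wrist",n)[:1]:
        print(n,round(r["score"],2),np.round(r["position"],1),np.round(ray("wrist",r["position"],z,c),4))
E
```

```text
t: 3.02
tool_pos: [0.4826, -0.0027, 0.1467]
tool_rot: [-2.586, -1.773, 0.011]
contact_force: [0.4, -0.1, 1.0]
opening: 0.0423
grip_force: 0.0
[ 0.48257831 -0.0027234   0.14674569] [-2.58565412 -1.77252292  0.01106052] [ 0.4225898  -0.10207903  0.96064682]
catch_cap 0.68 [274.2 191.7] [0.4663 0.0297 0.11  ]
thumb_plate 0.82 [350.9 177.1] [0.5155 0.016  0.086 ]
```

View pics/w2.png

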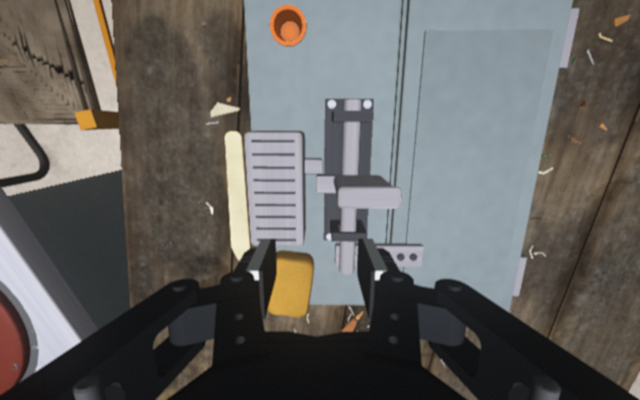

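View pics/s2.png

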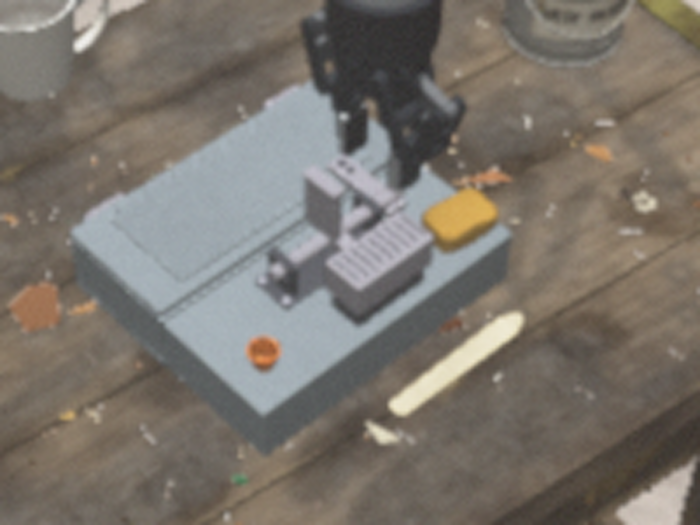

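The left finger is at (250,262), lined up with the cap (246–304, 131–244). The right finger at (375,262) is on the -y side of the plate (337–400, 188–207). I'll refine from this nearer view.

Run:
```python
from h import *
o=ctrl.get_obs();R=Ro.from_rotvec(o["tool_rot"]);p=o["tool_pos"];print(p,R.as_matrix().round(4).tolist())
b=np.radians(-21);B=np.array([[np.cos(b),-np.sin(b)],[np.sin(b),np.cos(b)]])
cap=np.mean([ray("wrist",q,.11) for q in[(246,131),(304,131),(303,244),(249,244)]],0)[:2]
Pl=[ray("wrist",q,.14) for q in[(337,188),(400,188),(400,207),(340,207)]];pl=np.mean(Pl,0)[:2]
for a in [(246,131),(304,131),(303,244),(249,244)]: print(ray("wrist",a,.11)[:2])
print("box from cap",cap-B@[-.085,-.008],"from plate",pl-B@[-.03,-.004])
for s in(1,-1):print("tip",proj("wrist",np.array(p)+R.apply([0,s*.0215,-.006])))
c=(cap-B@[-.085,-.008]+pl-B@[-.03,-.004])/2
for z in (.125,):
    print(R.inv().apply(np.r_[c+B@[-.057,-.028],z]-p)*100)
print("yaw tool y",np.degrees(np.arctan2(*R.as_matrix()[[1,0],1])))
```

```text
[ 0.48792594 -0.00328113  0.15460107] [[0.3601, 0.9329, 0.0052], [0.9329, -0.3601, -0.0009], [0.0011, 0.0051, -1.0]]
[0.46949823 0.06990718]
[0.50327853 0.05685275]
[ 0.47438624 -0.01363078]
[ 4.39489046e-01 -7.36551889e-05]
box from cap [0.55388429 0.00527124] from plate [0.55462465 0.00347284]
tip [np.float64(357.8543665772746), np.float64(257.12748239361116)]
tip [np.float64(274.12557982141504), np.float64(257.12175331604124)]
[0.28873202 0.20232196 2.96149277]
yaw tool y -21.10588821434572
```

Run:
```python
from h import *
b=np.radians(-21);B=np.array([[np.cos(b),-np.sin(b)],[np.sin(b),np.cos(b)]])
c=ctrl.calibration("wrist");im=ctrl.get_image("wrist");c2=ctrl.calibration("wrist");print(np.abs(np.array(c["t"])-c2["t"]).max())
cv2.imwrite("pics/w3.png",im[100:300,200:450].repeat(3,0).repeat(3,1))
for n,z,d in (("catch_cap",.11,[-.085,-.008]),("thumb_plate",.086,[-.035,-.004])):
    for r in ctrl.landmark_of("wrist",n)[:1]:
        P=ray("wrist",r["position"],z,c)[:2];print(n,r["score"],r["position"],P,P-B@d)
o=ctrl.get_obs();print(o["tool_pos"],o["contact_force"])
for q in[(-.103,-.0455),(-.067,-.0455),(-.067,.0295),(-.103,.0295)]: print(np.round(proj("wrist",np.r_[np.array([.551,.005])+B@q,.11])))
for q in[(-.047,-.010),(-.013,-.01),(-.013,.002),(-.047,.002)]: print(np.round(proj("wrist",np.r_[np.array([.551,.005])+B@q,.14])))
```

```text
7.142264458065428e-05
catch_cap 0.89 [268.5, 192.5] [0.46678508 0.02867019] [0.54900636 0.00567756]
thumb_plate 0.75 [337.5, 179.4] [0.51240855 0.01555719] [0.54651734 0.00674863]
[ 0.48745331 -0.0030464   0.15384191] [-0.92363187  0.67702711 -0.26775207]
[249. 246.]
[301. 245.]
[299. 134.]
[241. 134.]
[333. 208.]
[393. 208.]
[395. 187.]
[333. 187.]
```

View pics/w3.png

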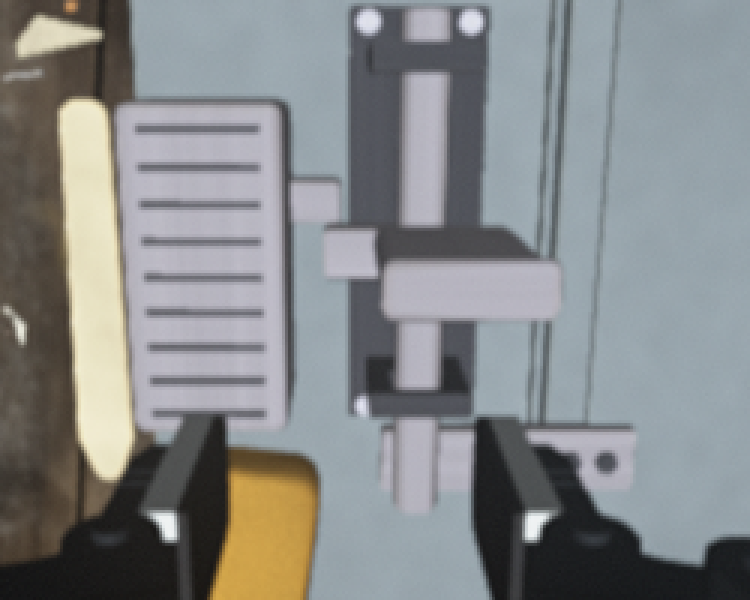

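The cap spans crop (115–290, 100–430) and the plate top (382–562, 260–320), which puts the box at about (0.549, 0.007). I'll shift slightly, then descend towards the cap.

```bash
python3 -m handwheel '[[[0.2,-0.3,1.2],[0,0,0]],[[0.2,-0.3,2.4],[0,0,0]],[[0.2,-0.3,3.6],[0,0,0]],[[0.2,-0.3,3.6],[0,0,0]],[[0.2,-0.3,3.6],[0,0,0]]]'
python3 -m handwheel '[[[0,0,0],[0,0,0]],[[0,0,0],[0,0,0]],[[0,0,0],[0,0,0]]]'
```

```text
t: 4.0
tool_pos: [0.484, 0.0002, 0.1152]
tool_rot: [-2.59, -1.777, 0.0]
contact_force: [-0.0, -0.2, 0.7]
opening: 0.0425
grip_force: 0.0
t: 4.38
tool_pos: [0.4841, 0.0002, 0.1156]
tool_rot: [2.59, 1.777, 0.001]
contact_force: [-0.2, -0.3, -0.1]
opening: 0.0424
grip_force: 0.0
```

```bash
for i in 1; do python3 -m handwheel '[[[0,0,0.3],[0,0,0]],[[0,0,0.6],[0,0,0]],[[0,0,0.6],[0,0,0]]]' | grep -E 'pos|force'; python3 -m handwheel '[[[0,0,0.2],[0,0,0]],[[0,0,0.4],[0,0,0]],[[0,0,0.4],[0,0,0]]]' | grep -E 'pos|force';  python3 -m handwheel '[[[0,0,0.2],[0,0,0]],[[0,0,0.4],[0,0,0]],[[0,0,0.4],[0,0,0]]]' | grep -E 'pos|force'; done
```

```text
tool_pos: [0.4836, 0.0002, 0.1088]
contact_force: [0.5, -0.7, -0.1]
grip_force: 0.0
tool_pos: [0.4841, 0.0001, 0.1056]
contact_force: [-0.7, 0.4, 3.8]
grip_force: 1.5
tool_pos: [0.4841, 0.0001, 0.1014]
contact_force: [-0.3, -0.6, 4.8]
grip_force: 2.0
```

```bash
python3 -m handwheel '[[[0,0,0.2],[0,0,0]],[[0,0,0.45],[0,0,0]],[[0,0,0.45],[0,0,0]],[[0,0,0.45],[0,0,0]]]' | grep -E 'pos|force'
python3 - <<'E'
from h import *
f=[]
for i in range(3): ctrl.get_image("wrist");f.append(ctrl.get_obs()["contact_force"])
print(np.mean(f,0))
for n in("catch_cap",):print(ctrl.landmark_of("scene",n)[:1])
im=ctrl.get_image("scene");cv2.imwrite("pics/s3.png",cv2.resize(im[140:290,240:440],None,fx=3.5,fy=3.5,interpolation=cv2.INTER_CUBIC))
E
```

```text
tool_pos: [0.4841, 0.0001, 0.0969]
contact_force: [-1.2, -0.9, 4.7]
grip_force: 2.6
[-1.05794511 -0.50908774  4.96624224]
[{'position': [199.3, 310.6], 'score': 0.73}]
```

View pics/s3.png

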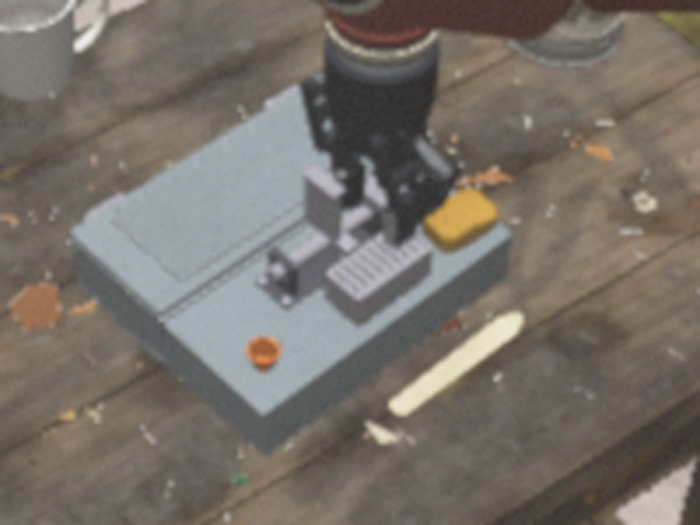

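The scene picture shows the cap lowered with a finger on it. The force of about 5 N suggests only about 8.7 mm of travel, so I'll press a little deeper.

```bash
python3 -m handwheel '[[[0,0,0.15],[0,0,0]],[[0,0,0.3],[0,0,0]],[[0,0,0.3],[0,0,0]],[[0,0,0.3],[0,0,0]]]' | grep -E 'pos|force'
cat > f.py <<'E'
from h import *
f=[]
for i in range(4): ctrl.get_image("wrist");o=ctrl.get_obs();f.append(np.r_[o["contact_force"],o["grip_force"]])
m=np.mean(f,0);R=Ro.from_rotvec(o["tool_rot"]);print("tool-frame F",R.inv().apply(m[:3]).round(2),m[3].round(2),o["tool_pos"],o["t"])
E
python3 f.py
```

```text
tool_pos: [0.4841, 0.0001, 0.0942]
contact_force: [-1.3, -0.4, 5.4]
grip_force: 2.9
tool-frame F [-1.31 -1.67 -6.15] 2.94 [4.84088807e-01 1.33195093e-04 9.41180270e-02] 6.95
```

```bash
python3 -m handwheel '[[[0.2,0,0.05],[0,0,0]],[[0.4,0,0.05],[0,0,0]],[[0.6,0,0.05],[0,0,0]],[[0.8,0,0.05],[0,0,0]],[[1.0,0,0.05],[0,0,0]]]' | grep -E 'pos|force'
python3 f.py
python3 -m handwheel '[[[0.2,0,0],[0,0,0]],[[0.4,0,0],[0,0,0]],[[0.6,0,0],[0,0,0]]]' | grep -E 'pos|force'
python3 f.py
```

```text
tool_pos: [0.4876, 0.0074, 0.0941]
contact_force: [-3.9, -8.0, 7.5]
grip_force: 3.8
tool-frame F [-7.89 -0.85 -7.83] 3.77 [0.48768224 0.00759403 0.09404647] 7.775
tool_pos: [0.4898, 0.013, 0.0941]
contact_force: [-4.1, -9.0, 8.7]
grip_force: 3.7
tool-frame F [-8.14 -0.29 -7.84] 3.68 [0.48985861 0.01318921 0.09404526] 8.35
```

Run:
```python
from h import *
im=ctrl.get_image("wrist");cv2.imwrite("pics/w4.png",im[:300,180:480].repeat(2,0).repeat(2,1))
```

```text
(no output)
```

View pics/w4.png

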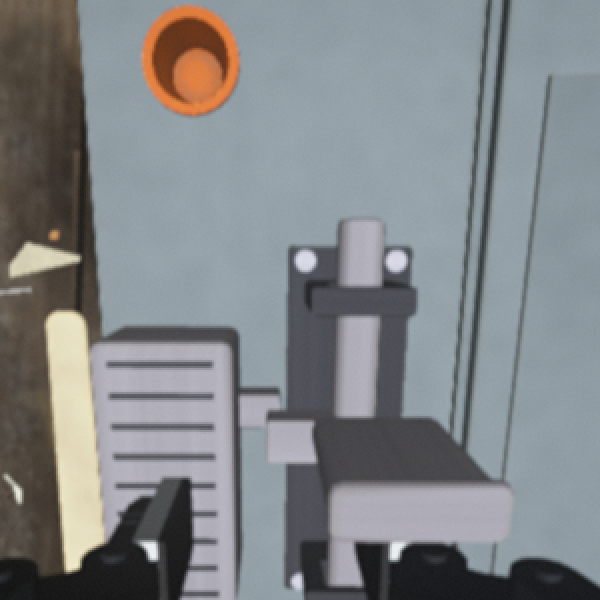

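The bolt bar end now sticks out past the base plate at (360,235), and the bolt tab at (290,435) is riding over the pressed tooth. It is moving freely, so I'll continue.

```bash
python3 -m handwheel '[[[0.25,0,0],[0,0,0]],[[0.5,0,0],[0,0,0]],[[0.75,0,0],[0,0,0]],[[1.0,0,0],[0,0,0]]]' | grep -E 'pos|force'
python3 f.py
python3 -m handwheel '[[[0.2,0,0],[0,0,0]],[[0.4,0,0],[0,0,0]],[[0.6,0,0],[0,0,0]],[[0.6,0,0],[0,0,0]]]' | grep -E 'pos|force'
python3 f.py
```

```text
tool_pos: [0.4935, 0.0226, 0.094]
contact_force: [-3.4, -8.2, 8.0]
grip_force: 3.4
tool-frame F [-6.58 -0.19 -7.21] 3.64 [0.49361492 0.02282647 0.09404148] 9.1
tool_pos: [0.4958, 0.0285, 0.094]
contact_force: [-1.5, -6.2, 7.0]
grip_force: 3.5
tool-frame F [-5.74 -0.35 -6.75] 3.47 [0.49581926 0.0285422  0.09400144] 9.8
```

```bash
python3 -m handwheel '[[[0.15,0,0],[0,0,0]],[[0.3,0,0],[0,0,0]],[[0.3,0,0],[0,0,0]]]' | grep -E 'pos|force'
python3 f.py
python3 -m handwheel '[[[0.1,0,0],[0,0,0]],[[0.2,0,0],[0,0,0]],[[0.2,0,0],[0,0,0]]]' | grep -E 'pos|force'
python3 f.py
python3 - <<'E'
from h import *
im=ctrl.get_image("wrist");cv2.imwrite("pics/w5.png",im[:300,180:480].repeat(2,0).repeat(2,1))
E
```

```text
tool_pos: [0.4969, 0.0312, 0.094]
contact_force: [-3.1, -6.0, 7.5]
grip_force: 3.4
tool-frame F [-7.13  0.06 -7.17] 3.38 [0.49685444 0.03125106 0.09400431] 10.375
tool_pos: [0.497, 0.0315, 0.094]
contact_force: [-5.7, -12.5, 8.8]
grip_force: 3.3
tool-frame F [-13.57  -0.57  -8.69] 3.33 [0.49698124 0.03150371 0.09398284] 10.95
```

View pics/w5.png

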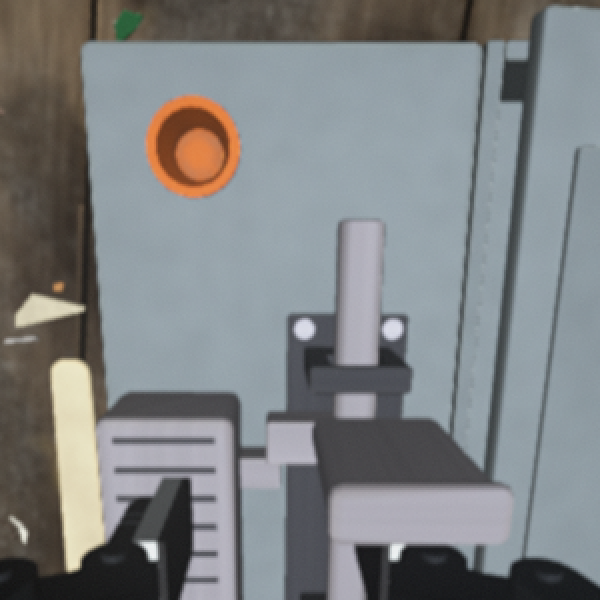

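The lid has sprung up (edge at 530,100). The bar end sticks far out and the tab is past the tooth. The force jump with no movement means the end stop is reached, so I'll let go by lifting straight up.

```bash
python3 -m handwheel '[[[-0.15,0,0],[0,0,0]],[[-0.15,0,-0.5],[0,0,0]],[[-0.15,0,-1],[0,0,0]],[[-0.15,0,-1.5],[0,0,0]],[[-0.15,0,-2.2],[0,0,0]]]' | grep -E 'pos|force'
python3 -m handwheel '[[[-0.2,0,-1],[0,0,0]],[[-0.5,0,-4],[0,0,0]],[[-0.5,0,-8],[0,0,0]],[[-0.5,0,-12],[0,0,0]],[[-0.5,0,-15],[0,0,0]]]'| grep -E 'pos|force'
python3 -m handwheel '[[[-3,0,0],[0,0,0]],[[-6,0,0],[0,0,0]],[[-6,0,0],[0,0,0]],[[-6,0,0],[0,0,0]]]'| grep -E 'pos|force|t:'
python3 - <<'E'
from h import *
im=ctrl.get_image("wrist");a=im[:280,200:500].repeat(2,0).repeat(2,1);cv2.imwrite("pics/w6.png",a)
print(ctrl.get_obs()["t"])
for n in ("catch_cap","blade_box"):
    r=ctrl.landmark_of("wrist",n)[0];print(n,ray("wrist",r["position"],.11 if n[0]=="c" else 0))
E
```

```text
tool_pos: [0.496, 0.034, 0.1146]
contact_force: [-1.1, 1.6, 0.3]
grip_force: 0.0
tool_pos: [0.495, 0.0289, 0.2676]
contact_force: [1.0, 0.2, 0.3]
grip_force: 0.0
t: 12.75
tool_pos: [0.4733, -0.0269, 0.2653]
tool_rot: [-2.59, -1.777, -0.001]
contact_force: [0.5, -0.5, 0.2]
grip_force: 0.0
12.8
catch_cap [0.46687927 0.03058854 0.11      ]
blade_box [0.54419792 0.00643345 0.        ]
```

View pics/w6.png

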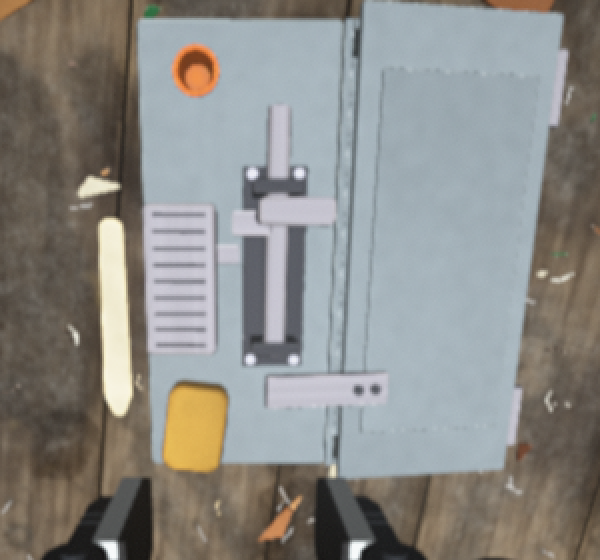

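The bolt is fully drawn, with its tab at (250,222) beyond the catch tooth at (228,253). The cap is back up, the lid is open, and the cup and wax haven't moved. I'll hand it in.

```bash
python3 -c "
from station import ctrl
print(ctrl.finish_job())"
```

```text
the job is handed in; nothing more can be done
None
```

The blade box is unlocked and the job is handed in, after about 13 s of robot time: the bolt is fully open and held by the risen catch, the lid is sprung up, and nothing else looked moved in the last picture.

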